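# Refill the push-latch sugar bin

### The arm

A 6-joint arm with a two-finger parallel gripper is mounted at the origin on the work surface. World frame = base frame: x ahead of the robot, y to its left, z up, the work surface at z = 0. Lengths are in m, angles in rad, forces in N, time in s.
With the tool pointing down it reaches from about 0.15 to 0.775 m from the base axis. Payload 6.1 kg.
Tool frame: the origin (TCP) lies at the very end of the fingers, on their centre line; the grasp point (between the pads) lies 19 mm behind it; z points along the fingers, y is the line along which they close (so a half turn about z gives the same grasp; the last joint's range is limited). The gripper opens to 85 mm and grips with 20 to 120 N. Pads are 22 mm wide; open, the fingers measure 114 mm over their backs; the gripper's body (76 mm by 85 mm) begins 54 mm behind the grasp point. The pads swing forward as they close: fully open they stand 13 mm farther back than shut.
Start: joints at [-1.225, 0.126, -0.04, 1.405, 0, 1.571], TCP at [0.178, -0.494, 0.231] pointing down, gripper open.
Joint ranges: [-2.72, 2.72], [-0.95, 1.95], [-1.27, 1.35], [-1.78, 2.02], [-1.46, 1.47], [-3.14, 3.14]. Speed limits (rad/s): [2.39, 2.39, 3.01, 3.14, 3.14, 3.14].

### API

Orientations are given as a rotation vector (axis times angle).
In Python, from plant import get_obs, get_image, calibration, sign_off gives the robot as it stands. The module is installed in compiled form; this text tells all that it offers.
- The arm moves only by the shell command python3 -m handwheel 'ROWS'. ROWS is JSON, a list that holds one entry, the list of rows, each a list of 5 numbers: the opening, from -1 (shut) to 1 (fully open), then the shift along the tool's x, y, z in mm, then the turn about the tool's z in degrees. In form: [[[gripper, tx, ty, tz, twist], ...]]. A call has 1 to 12 rows; each row is the pose to reach, as a shift and turn from the pose commanded when the call began, along the tool's axes at that moment; what a row does not reach only later rows make up. A row lasts 1/8 s, in which the tool goes at most 62.5 mm and 10.7 degrees, less where a joint would pass 70% of its speed; a pose out of reach is approached as far as the arm can. A call with a gripper value outside its range is refused whole. The fingers move at their own pace and stop on an object; the grip force is fixed at half the most. Time passes only in rows, so rows that repeat a pose let the fingers close. It gives the time, the measured TCP pose, the force, the opening and the grip force at its end, in the units of the state.
- get_obs(): the state, without advancing time (a new reading comes with each control period).
- get_image(name): name is "scene" or "top" or "wrist"; returns the picture (400x640x3 uint8, red, green, blue); there is no depth.
- calibration(name): a dict with "mtx" (3x3 intrinsics, pixels), "rvec" (rotation vector, rad) and "tvec" (3), from world to camera coordinates, as OpenCV has them. Camera axes: x right, y down, z forward; pixel columns grow to the right and rows downward; lengths in m; the calibration is good to about 2 mm. A picture is of the moment at which its call begins: read the wrist's pose just before it. calibration takes no time and is no camera call; for the wrist camera it gives the pose at the moment of the call.
- sign_off(): hands the job in; it is judged then, once.
The state is a dict: "t": time; "qpos": joint angles; "joint_vel": joint speeds; "joint_efforts": joint torques, N m; "tcp_pos": TCP position; "eef_rot": TCP orientation; "wrist_force": force on the tool from outside, world axes, zero at the start; "wrist_torque": the same for the moment, N m; "finger_gap": opening from 0.0 (shut) to 1.0 (fully open); "finger_force": force on a finger pad.
Only numpy, scipy, OpenCV 4.12 (cv2) and the standard library are available. Lean on these libraries where they do the work, as an engineer would, in place of code of your own. Each camera call takes 0.05 s, during which the arm holds its last target. There are 200 camera calls.

### The job

Press the white front of the sugar bin in near its top until the catch lets go and it springs ajar, draw it out and down to its stop, and tip all six brown sugar lumps from the steel scoop into the open bin. Set the empty scoop down flat and upright on the counter and leave the bin standing fully open for the next refill. Keep the green-fronted tea bin shut and do not shift the other things on the counter.

Things in the scene. Friction and masses are not known exactly. Their poses are not given: they have to be found in the camera images.
- sugar_unit: Sugar bin: the counter-top tilt-out bin with the WHITE front. Fixed. Plywood carcass 180 deep (x), 170 wide (y), 200 high; origin at the centre of its underside on the counter, z up; the front faces the unit's -x, roughly towards the robot. The front is a plain upright panel, no handle, 12 thick, 166 wide; shut, its outer face is at x -110, inner -98, top edge at z 200.
- sugar_front (a joint): Hinge of the white front, along its foot, rad. 0 = shut, caught. Negative = pressed in: 4 to 6 N near the top edge; the catch lets go at -0.02 to -0.03 (4 to 5 mm at the top), hard limit -0.042 (7.5 mm). Freed, it springs out to about +0.3, a gap of about 55 mm at the top; then 1 to 2 N draws it to its stop at +0.75. Stays where left. Pulling does not free the catch.
- sugar_edge (a point): Middle of the top edge of the white front (mid thickness), moving with it: 184 mm up the panel from sugar_hinge. Its z runs up along the panel, x from the panel into the bin, y along the edge. Press the panel 20 to 50 mm below this edge.
- sugar_hinge (a point): Point on the hinge axis of the white front, mid width, 16 mm above the counter, on the panel's inner face; the frame turns with the front (x into the bin, z up along the panel). The hopper behind the panel tilts with it and fills x 0..105, y -70..70, z 8 to 115 (rear) or 160 (at the panel) of this frame.
- sugar_catch (a point): Steel strike of the catch on the white front's inner side, moving with it. It stands 30 mm in from the panel, 16 to 24 mm below the top edge, y +41 to +55 of the unit. Fingers put behind the panel should stay between y -60 and +25 of the unit.
- sugar_mouth (a point): Fixed point of the sugar unit at x -160, y 0, z 160: the centre of the hopper's mouth when the front is at its stop. The mouth then spans x -224 (panel's top edge, z 151) to x -100 (rear lip, z 172) and y -70..70 of the unit. The carcass top behind it is 200 high and starts at x -90. The axes are the unit's.
- scoop: Flat-bottomed open-fronted steel scoop, 0.15 to 0.25 kg. Trough 120 long, 54 wide outside, 49 inside. Origin on the underside, z up. Open nose at x -65 (-x is forward), back wall at x +55, round dark handle (14 thick) on to x +137, 30 to 40 high. Side walls 42 high from x -14 to +55, down to 14 at the nose. Lumps start to slide at 20 to 25 deg nose-down, 40 to 45 deg empties it.
- scoop_grip (a point): Point between the scoop's two side walls at x 15, z 26 of the scoop, about where the loaded scoop balances: grip across the walls (54 mm, along the scoop's y) here. The axes are the scoop's.
- scoop_nose (a point): Middle of the scoop's open nose on its underside: x -65, y 0, z 0 of the scoop.
- tea_unit: Tea bin, not to be opened: a second fixed unit of the same make and size with a GREEN front, to the left or the right of the sugar bin. Origin at the centre of its underside; its front faces its -x.
- tea_front (a joint): Hinge of the tea bin's green front, rad: 0 = shut and caught, positive = open. Leave shut.
- lump1: One of six brown sugar lumps, 20 mm cubes of 11 g, lying in the scoop at the start. Origin: its centre.
- lump2: One of six brown sugar lumps, 20 mm cubes of 11 g, lying in the scoop at the start. Origin: its centre.
- lump3: One of six brown sugar lumps, 20 mm cubes of 11 g, lying in the scoop at the start. Origin: its centre.
- lump4: One of six brown sugar lumps, 20 mm cubes of 11 g, lying in the scoop at the start. Origin: its centre.
- lump5: One of six brown sugar lumps, 20 mm cubes of 11 g, lying in the scoop at the start. Origin: its centre.
- lump6: One of six brown sugar lumps, 20 mm cubes of 11 g, lying in the scoop at the start. Origin: its centre.
- teapot: Empty steel teapot, 128 mm across the belly, 131 high, 220 over spout and handle. Bystander. Origin: centre of its underside.
- tongs: Stainless clip tongs lying flat, 200 long. Bystander. Origin: centre of its underside.
- glass: Green drinking glass, 72 across, 105 high. Bystander. Origin: centre of its underside.
- mug: Blue mug, 80 across, 90 high, handle to its +y. Bystander. Origin: centre of its underside.

How it is judged:
By the outcome, as a careful person would: the job done as asked, in the order asked, and still so for the second after the job is handed in, with the robot touching nothing.
It also fails if it takes over 69 s, if anything falls off the work surface, if the arm or the gripper's body presses on something with over 40 N, if the wrist force passes 120 N, or if a joint passes its speed limit or range.

## Working session

There is one attempt and no reset: what is moved stays moved. The work goes in short steps, Python scripts to look and compute and a shell command to move; the robot and the scene stay as the last step left them, time stands still between calls to the robot, and variables do not carry over. Pictures are saved under pics/ and viewed, at most 10 in all, crops included, and the job is handed in when it is done.

```bash
mkdir -p pics
python3 - <<'E'
from plant import *
import cv2,numpy as np
o=get_obs();print({k:np.round(v,3) for k,v in o.items()})
for n in("scene","top"):
    cv2.imwrite(f"pics/{n}0.png",get_image(n)[:,:,::-1]);c=calibration(n);R=cv2.Rodrigues(np.array(c["rvec"]))[0];print(n,np.round(c["mtx"],1).tolist(),(-R.T@np.array(c["tvec"]).ravel()).round(3),R.round(2).tolist())
E
```

```text
{'t': np.float64(0.0), 'qpos': array([-1.225,  0.126, -0.041,  1.405, -0.   ,  1.571]), 'joint_vel': array([-0.001,  0.001,  0.   , -0.001, -0.   ,  0.   ]), 'joint_efforts': array([-2.0000e-03, -4.3591e+01,  3.5293e+01,  1.7000e-02, -0.0000e+00,
       -0.0000e+00]), 'tcp_pos': array([ 0.178, -0.494,  0.231]), 'eef_rot': array([-3.093e+00, -5.400e-01,  1.000e-03]), 'wrist_force': array([-0.383,  0.007,  0.115]), 'wrist_torque': array([-0.005, -0.03 ,  0.039]), 'finger_force': np.float64(0.0), 'finger_gap': np.float64(0.997)}
scene [[384.5, 0.0, 313.6], [0.0, 384.5, 197.7], [0.0, 0.0, 1.0]] [ 0.302 -0.217  1.131] [[0.74, -0.67, -0.0], [-0.64, -0.7, -0.32], [0.22, 0.24, -0.95]]
top [[389.3, 0.0, 328.6], [0.0, 389.3, 207.4], [0.0, 0.0, 1.0]] [0.386 0.015 1.242] [[-0.02, -1.0, -0.01], [-0.99, 0.02, -0.14], [0.14, 0.01, -0.99]]
```

View pics/scene0.png

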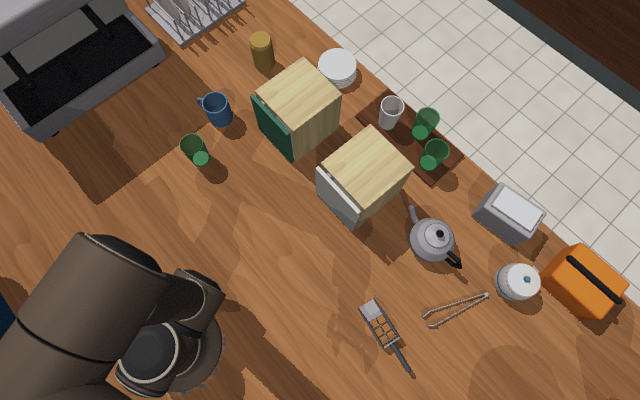

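View pics/top0.png

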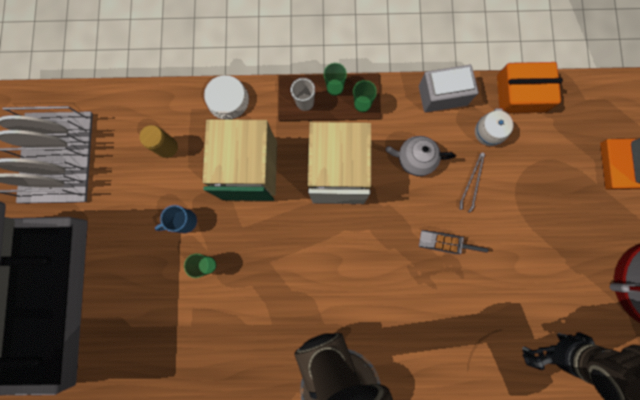

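The white-fronted sugar bin is at about (340,160) in the top view and (365,175) in the scene view. The tea bin is to its left, and the scoop is at about (450,243), nose left and handle right. Next I'll measure the bin tops and the scoop.

```bash
cat > h.py <<'E'
import numpy as np,cv2
from plant import *
def cam(n):
    c=calibration(n);return np.array(c["mtx"]),np.array(c["rvec"],float).ravel(),np.array(c["tvec"],float).ravel()
def ray(n,uv,z):
    K,r,t=cam(n);R=cv2.Rodrigues(r)[0];C=-R.T@t
    d=(R.T@np.linalg.inv(K)@np.c_[np.atleast_2d(uv),np.ones(len(np.atleast_2d(uv)))].T).T
    return C+d*((z-C[2])/d[:,2])[:,None]
def proj(n,P): 
    K,r,t=cam(n);return cv2.projectPoints(np.array(P,float),r,t,K,None)[0].reshape(-1,2)
def Rt(): return cv2.Rodrigues(np.array(get_obs()["eef_rot"],float))[0]
def go(p,yaw=None):
    "tool-frame shift (mm) & twist (deg) to TCP p; yaw = world heading of tool x, deg"
    o=get_obs();R=Rt();s=R.T@(np.array(p)-o["tcp_pos"])*1000
    h=np.degrees(np.arctan2(R[1,0],R[0,0]));tw=0 if yaw is None else (-(yaw-h)+90)%180-90
    print("t",round(float(o["t"]),2),"tcp",np.round(o["tcp_pos"],4),"F",np.round(o["wrist_force"],1),"gap",round(float(o["finger_gap"]),3),"xhead",h.round(1),"-> shift",s.round(1),"twist",round(tw,1))
E
python3 - <<'E'
from h import *
for n,crs in(("top",((295,110,90,100),(410,220,90,45))),("scene",((305,115,120,115),(350,290,70,90)))):
    im=cv2.imread(f"pics/{n}0.png");hsv=cv2.cvtColor(im,cv2.COLOR_BGR2HSV)
    # plywood
    m=cv2.inRange(hsv,(15,40,150),(32,160,255));nn,l,st,ce=cv2.connectedComponentsWithStats(m)
    for i in range(1,nn):
        if st[i,4]>1500:
            c=cv2.findContours((l==i).astype('u1')if 0 else np.uint8(l==i),0,2)[0][0]
            q=cv2.boxPoints(cv2.minAreaRect(c));
            a=cv2.approxPolyDP(c,6,True)[:,0];print(n,st[i],"approx",a.tolist(),ray(n,a,.2)[:,:2].round(3).tolist(),"box",ray(n,q,.2)[:,:2].round(3).tolist())
def crop(n,x,y,w,h,W,H): return cv2.resize(cv2.imread(f"pics/{n}0.png")[y:y+h,x:x+w],(W,H),interpolation=cv2.INTER_CUBIC)
A=np.hstack([crop("top",300,115,80,100,400,500),crop("scene",355,295,60,80,375,500)])
B=crop("top",410,215,90,50,775,430)
cv2.imwrite("pics/a.png",A);cv2.imwrite("pics/b.png",B)
E
```

```text
top [ 202  119   65   64 3916] approx [[206, 120], [202, 182], [263, 182], [266, 120]] [[0.783, 0.364], [0.607, 0.37], [0.604, 0.202], [0.78, 0.195]] box [[0.607, 0.37], [0.787, 0.375], [0.783, 0.195], [0.604, 0.194]]
top [ 308  122   64   65 3984] approx [[310, 122], [308, 184], [368, 186], [370, 123]] [[0.772, 0.072], [0.596, 0.079], [0.588, -0.084], [0.766, -0.094]] box [[0.593, 0.08], [0.775, 0.075], [0.768, -0.098], [0.587, -0.089]]
scene [ 255   56   87   75 3362] approx [[303, 56], [255, 90], [292, 130], [341, 94]] [[0.788, 0.364], [0.61, 0.369], [0.603, 0.203], [0.78, 0.195]] box [[0.608, 0.37], [0.813, 0.373], [0.782, 0.195], [0.587, 0.199]]
scene [ 321  124   94   85 4111] approx [[370, 124], [321, 162], [363, 208], [414, 166]] [[0.773, 0.073], [0.597, 0.08], [0.589, -0.086], [0.77, -0.094]] box [[0.595, 0.08], [0.788, 0.086], [0.77, -0.095], [0.586, -0.094]]
```

View pics/a.png

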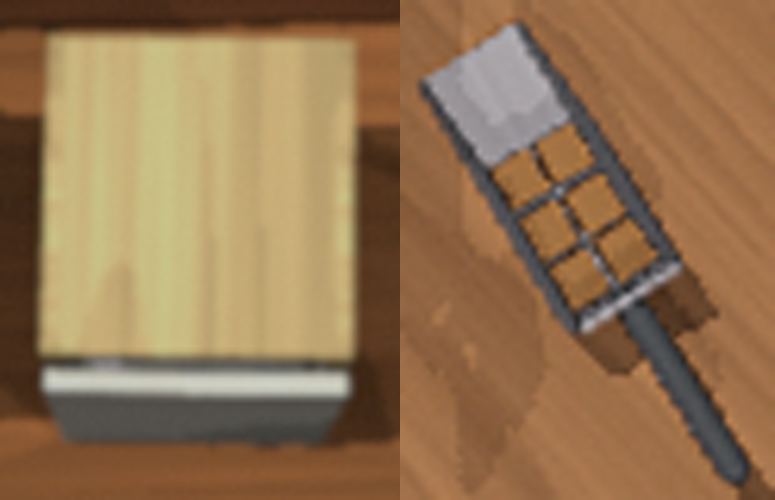

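View pics/b.png

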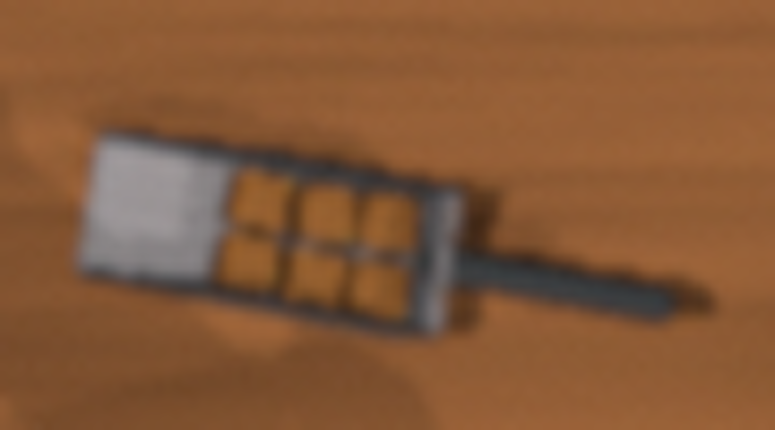

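The crops show the nose edge mid at about top px (420,238.5) and scene px (366,303.5). The rear wall's top mid is at about top (462,245) and scene (391.5,342), and the handle runs away from it.

Run:
```python
from h import *
P={}
for n,a,b,c in(("top",(419.8,238.2),(461.6,244.9),(487.3,249.9)),("scene",(365.7,303.3),(391.5,342.1),(408.9,371))):
    N,B,H=[ray(n,x,z)[0] for x,z in((a,.010),(b,.042),(c,.035))]
    print(n,N.round(4),B.round(4),H.round(4),np.linalg.norm((B-N)[:2]),np.degrees(np.arctan2(*(H-N)[1::-1])),np.degrees(np.arctan2(*(B-N)[1::-1])))
    P[n]=(N,B)
N=(P["top"][0]+P["scene"][0])/2;B=(P["top"][1]+P["scene"][1])/2
u=(B-N);u[2]=0;u/=np.linalg.norm(u);O=(N+B)/2+u*.005
print("origin",O,"heading+x",np.degrees(np.arctan2(u[1],u[0])),"grip@x5",O+.005*u)
yaw=np.radians(-2.4);ux=np.array([np.cos(yaw),np.sin(yaw)]);uy=np.array([-ux[1],ux[0]]);U=np.array([.6814,-.0068])
np.savez("p.npz",O=O,u=u,U=U,ux=ux,uy=uy)
w=lambda x,y,z:np.r_[U+x*ux+y*uy,z]
print("press",w(-.150,-.015,.168));go(w(-.150,-.015,.25),-2.4);go(w(-.150,-.015,.168),-2.4)
```

```text
top [ 0.4543 -0.2599  0.01  ] [ 0.4301 -0.3794  0.042 ] [ 0.4138 -0.4593  0.035 ] 0.1218571954743648 -101.4919402405603 -101.48981811363643
scene [ 0.4559 -0.2637  0.01  ] [ 0.4319 -0.3789  0.042 ] [ 0.4153 -0.4596  0.035 ] 0.11770646315867615 -101.69124193855576 -101.74589852680637
origin [ 0.44203433 -0.32537291  0.026     ] heading+x -101.61563986392193 grip@x5 [ 0.44102761 -0.33027051  0.026     ]
press [ 0.53090344 -0.01550549  0.168     ]
t 0.1 tcp [ 0.1778 -0.4936  0.2306] F [-0.1 -0.  -0.7] gap 1.0 xhead 19.8 -> shift [ 494.2 -330.1  -18.9] twist 22.2
t 0.1 tcp [ 0.1778 -0.4936  0.2306] F [-0.1 -0.  -0.7] gap 1.0 xhead 19.8 -> shift [ 494.2 -330.    63.1] twist 22.2
```

```bash
python3 -m handwheel '[[[-1,494,-330,-19,22.2],[-1,494,-330,-19,22.2],[-1,494,-330,-19,22.2],[-1,494,-330,-19,22.2],[-1,494,-330,-19,22.2],[-1,494,-330,-19,22.2],[-1,494,-330,-19,22.2],[-1,494,-330,-19,22.2],[-1,494,-330,-19,22.2],[-1,494,-330,-19,22.2],[-1,494,-330,-19,22.2],[-1,494,-330,-19,22.2]]]'
python3 - <<'E'
from h import *
d=np.load("p.npz");w=lambda x,y,z:np.r_[d["U"]+x*d["ux"]+y*d["uy"],z]
go(w(-.150,-.015,.168),-2.4);print(np.round(get_obs()["qpos"],2))
E
```

```text
t: 1.6
tcp_pos: [0.5302, -0.0195, 0.2499]
eef_rot: [-3.139, 0.058, 0.002]
wrist_force: [0.2, 0.0, 1.1]
finger_gap: 0.0
finger_force: 0.0
t 1.6 tcp [ 0.5302 -0.0195  0.2499] F [0.2 0.  1.1] gap 0.0 xhead -2.1 -> shift [ 0.7 -3.9 81.9] twist 0.3
[-0.04  0.14  0.02  1.45  0.    3.14]
```

```bash
python3 -m handwheel '[[[-1,0,0,45,0],[-1,0,0,82,0],[-1,0,0,82,0],[-1,10,0,82,0],[-1,20,0,82,0],[-1,23,0,82,0],[-1,25,0,82,0],[-1,26,0,82,0],[-1,26,0,82,0]]]'; python3 -m handwheel '[[[-1,2,0,0,0],[-1,2,0,0,0],[-1,3,0,0,0],[-1,3,0,0,0]]]'
```

```text
t: 2.72
tcp_pos: [0.5566, -0.0199, 0.1683]
eef_rot: [-3.138, 0.057, 0.0]
wrist_force: [0.4, -0.5, 0.3]
finger_gap: 0.003
finger_force: 0.0
t: 3.22
tcp_pos: [0.5594, -0.0201, 0.1684]
eef_rot: [-3.138, 0.058, 0.001]
wrist_force: [-5.2, 0.3, 3.3]
finger_gap: -0.003
finger_force: 2.4
```

```bash
python3 -m handwheel '[[[-1,2,0,0,0],[-1,3.5,0,0,0],[-1,3.5,0,0,0]]]'; python3 -c "
from h import *
cv2.imwrite('pics/c.png',get_image('scene')[90:240,290:440,::-1].repeat(3,0).repeat(3,1))"
```

```text
t: 3.6
tcp_pos: [0.5632, -0.0202, 0.1685]
eef_rot: [-3.138, 0.058, -0.0]
wrist_force: [-4.6, 0.2, 3.0]
finger_gap: 0.002
finger_force: 2.4
```

View pics/c.png

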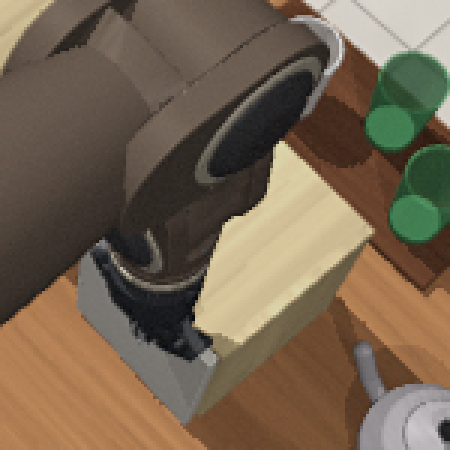

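The arm covers most of the panel at about (150,300), but the front looks pressed in. I'll back off and check whether it follows.

```bash
python3 -m handwheel '[[[-1,-2,0,0,0],[-1,-15,0,0,0],[-1,-30,0,0,0],[-1,-45,0,0,0]]]';python3 -m handwheel '[[[-1,-20,0,0,0],[-1,-40,0,0,0],[-1,-40,0,-60,0],[-1,-40,0,-90,0],[-1,-40,0,-90,0]]]'; python3 -c "
from h import *
cv2.imwrite('pics/d.png',get_image('scene')[90:240,290:440,::-1].repeat(3,0).repeat(3,1))"
```

```text
t: 4.15
tcp_pos: [0.5171, -0.0186, 0.1683]
eef_rot: [-3.139, 0.058, -0.0]
wrist_force: [-0.3, 0.2, 0.1]
finger_gap: 0.0
finger_force: 0.1
t: 4.78
tcp_pos: [0.4788, -0.0174, 0.2611]
eef_rot: [-3.139, 0.058, -0.009]
wrist_force: [0.1, -0.1, 0.6]
finger_gap: 0.003
finger_force: 0.0
```

View pics/d.png

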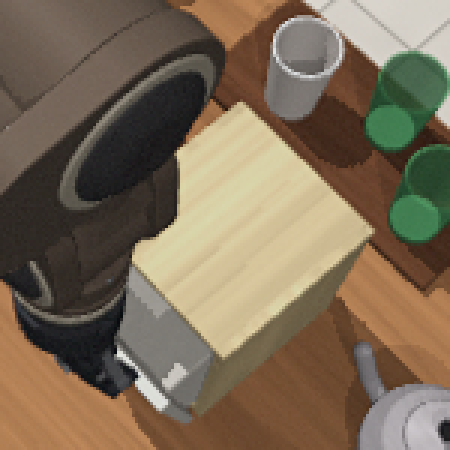

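The front has sprung ajar: the white top edge runs from crop (115,350) to (165,405), with the open gap behind it.

Run:
```python
from h import *
d=np.load("p.npz");w=lambda x,y,z:np.r_[d["U"]+x*d["ux"]+y*d["uy"],z]
e=ray("scene",(290+165/3,90+405/3),.19)[0];r=e[:2]-d["U"];print("edge unit",r@d["ux"],r@d["uy"])
go(w(-.122,-.015,.26),-2.4)
```

```text
edge unit -0.1506519425653595 -0.08510313352873275
t 4.83 tcp [ 0.4783 -0.0174  0.2594] F [ 0.9  0.3 -0.6] gap -0.0 xhead -2.1 -> shift [80.5 -3.7 -0.4] twist 0.3
```

```bash
python3 -m handwheel '[[[-1,40,-4,0,0],[-1,80,-4,0,0],[-1,80,-4,0,0],[-1,80,-4,45,0],[-1,80,-4,80,0],[-1,80,-4,97,0],[-1,80,-4,97,0]]]' && python3 -m handwheel '[[[-1,-10,0,0,0],[-1,-20,0,3,0],[-1,-30,0,8,0],[-1,-39,0,12,0],[-1,-47,0,17,0],[-1,-55,0,22,0],[-1,-62,0,28,0],[-1,-66,0,31,0],[-1,-66,0,31,0]]]'
```

```text
t: 5.7
tcp_pos: [0.5569, -0.0181, 0.1604]
eef_rot: [-3.137, 0.053, 0.004]
wrist_force: [0.2, -0.4, -0.5]
finger_gap: -0.001
finger_force: 0.0
t: 6.82
tcp_pos: [0.492, -0.0157, 0.13]
eef_rot: [-3.137, 0.053, 0.001]
wrist_force: [0.0, 0.0, -0.4]
finger_gap: 0.001
finger_force: 0.0
```

```bash
python3 -m handwheel '[[[-1,-3,0,2,0],[-1,-6,0,4,0]]]'; python3 -m handwheel '[[[-1,-3,0,2,0],[-1,-6,0,4,0]]]';python3 -m handwheel '[[[-1,-3,0,2,0],[-1,-5,0,4,0]]]'
```

```text
t: 7.08
tcp_pos: [0.4864, -0.0155, 0.1263]
eef_rot: [-3.137, 0.053, -0.0]
wrist_force: [-0.2, -0.9, 0.3]
finger_gap: 0.003
finger_force: 0.2
t: 7.32
tcp_pos: [0.4861, -0.0155, 0.126]
eef_rot: [-3.137, 0.053, -0.021]
wrist_force: [13.4, -0.9, 14.8]
finger_gap: 0.001
finger_force: 10.3
t: 7.58
tcp_pos: [0.486, -0.0155, 0.1258]
eef_rot: [-3.137, 0.053, -0.039]
wrist_force: [18.0, -0.7, 30.1]
finger_gap: -0.006
finger_force: 16.9
```

```bash
python3 -m handwheel '[[[-1,12,0,-10,0],[-1,18,0,-40,0],[-1,18,0,-90,0],[-1,18,0,-130,0],[-1,18,0,-130,0]]]'
python3 - <<'E'
from h import *
d=np.load("p.npz");p=d["O"]+.005*d["u"];go(np.r_[p[:2],.15],78.4)
cv2.imwrite('pics/e.png',get_image('top')[90:270,280:520,::-1].repeat(3,0).repeat(3,1))
E
```

```text
t: 8.2
tcp_pos: [0.4948, -0.0163, 0.2515]
eef_rot: [-3.137, 0.053, -0.009]
wrist_force: [-0.1, 1.0, -0.7]
finger_gap: -0.001
finger_force: 0.0
t 8.2 tcp [ 0.4948 -0.0163  0.2515] F [-0.1  1.  -0.7] gap -0.001 xhead -1.9 -> shift [-43.7 316.  100. ] twist -80.3
```

View pics/e.png

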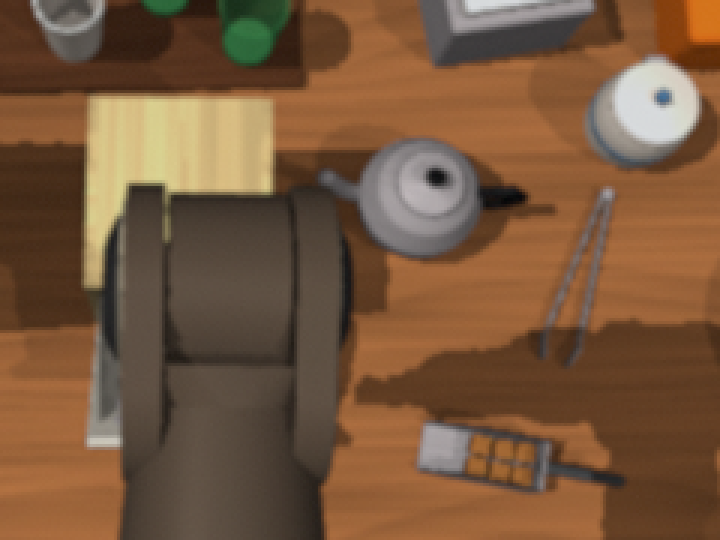

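The white edge is now far out, at crop (105,440), so the bin is fully open. The scoop hasn't moved, at crop (485,458).

```bash
python3 -m handwheel '[[[1,-44,60,0,-10],[1,-44,120,0,-20],[1,-44,180,20,-30],[1,-44,240,50,-40],[1,-44,300,80,-50],[1,-44,316,100,-60],[1,-44,316,100,-70],[1,-44,316,100,-80.3],[1,-44,316,100,-80.3],[1,-44,316,100,-80.3]]]'
python3 - <<'E'
from h import *
d=np.load("p.npz");p=d["O"]+.005*d["u"];go(np.r_[p[:2],.010],78.4)
cv2.imwrite('pics/f.png',cv2.resize(get_image('wrist')[:,:,::-1],(640,400)))
R=cv2.Rodrigues(cam('wrist')[1])[0]
for a in((-.065,0,.005),(.055,0,.042),(.137,0,.035)):
    print(proj('wrist',[np.r_[d["O"][:2],0]+a[0]*d["u"]+[0,0,a[2]]]))
E
```

```text
t: 9.5
tcp_pos: [0.4384, -0.3298, 0.1462]
eef_rot: [-2.434, -1.979, -0.004]
wrist_force: [-0.4, 0.0, -0.3]
finger_gap: 1.001
finger_force: 0.0
t 9.5 tcp [ 0.4384 -0.3298  0.1462] F [-0.4  0.  -0.3] gap 1.001 xhead 78.2 -> shift [ -0.6   2.9 136.2] twist -0.2
[[322.98734909  93.73483424]]
[[323.05768228 259.15835128]]
[[322.76442232 342.30732965]]
```

View pics/f.png

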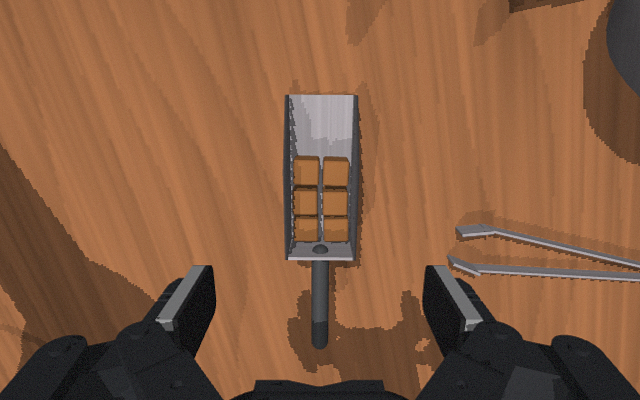

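The wrist view confirms it: nose mid at (321,95) against a predicted (323,94), and back wall at (321,259), aligned. The six lumps are in the scoop. I'll go down and grip.

```bash
python3 -m handwheel '[[[1,-1,3,50,0],[1,-1,3,100,0],[1,-1,3,125,0],[1,-1,3,136,0],[1,-1,3,136,0],[-1,-1,3,136,0],[-1,-1,3,136,0],[-1,-1,3,136,0],[-1,-1,3,136,0],[-1,-1,3,136,0]]]'; python3 -m handwheel '[[[-1,0,0,0,0],[-1,0,0,-10,0],[-1,0,0,-25,0],[-1,0,0,-50,0],[-1,0,0,-90,0],[-1,0,0,-140,0],[-1,0,0,-190,0],[-1,0,0,-230,0],[-1,0,0,-240,0],[-1,0,0,-240,0]]]'
python3 - <<'E'
from h import *
d=np.load("p.npz");w=lambda x,y,z:np.r_[d["U"]+x*d["ux"]+y*d["uy"],z]
go(w(-.27,0,.25),-2.4);go(w(-.132,0,.25),-2.4);print(np.round(get_obs()["qpos"],2))
cv2.imwrite('pics/g.png',get_image('wrist')[:,:,::-1])
E
```

```text
t: 10.8
tcp_pos: [0.4423, -0.3319, 0.0125]
eef_rot: [-2.435, -1.984, -0.005]
wrist_force: [-0.7, 0.0, 6.9]
finger_gap: 0.622
finger_force: 64.3
t: 12.05
tcp_pos: [0.4415, -0.3322, 0.2508]
eef_rot: [-2.433, -1.983, -0.004]
wrist_force: [0.3, 0.0, -3.7]
finger_gap: 0.625
finger_force: 63.9
t 12.05 tcp [ 0.4415 -0.3322  0.2508] F [ 0.3  0.  -3.7] gap 0.625 xhead 78.4 -> shift [323.8 -97.1   2.1] twist 80.8
t 12.05 tcp [ 0.4415 -0.3322  0.2508] F [ 0.3  0.  -3.7] gap 0.625 xhead 78.4 -> shift [345.9  39.1   2.2] twist 80.8
[-0.65  0.18  0.07  1.46  0.    1.13]
```

View pics/g.png

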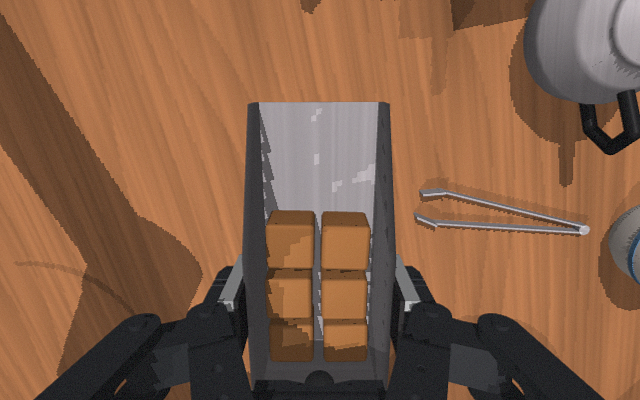

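Gripped level, with all six lumps aboard. I'll turn it by about -99° (nose towards the robot) and carry it to just in front of the mouth.

```bash
python3 -m handwheel '[[[-1,10,-3,0,-3],[-1,30,-10,0,-10],[-1,55,-18,0,-20],[-1,85,-27,0,-30],[-1,115,-36,0,-40],[-1,145,-45,0,-50],[-1,175,-54,0,-60],[-1,205,-63,0,-70],[-1,235,-72,0,-80],[-1,265,-80,0,-90],[-1,290,-88,0,-96],[-1,305,-92,0,-99.2]]]'; python3 -m handwheel '[[[-1,0,0,0,0],[-1,0,0,0,0]]]'
python3 - <<'E'
from h import *
d=np.load("p.npz");w=lambda x,y,z:np.r_[d["U"]+x*d["ux"]+y*d["uy"],z]
go(w(-.130,0,.25),-2.4);go(w(-.130,0,.222),-2.4);print(np.round(get_obs()["qpos"],2))
E
```

```text
t: 13.6
tcp_pos: [0.4118, -0.0139, 0.2505]
eef_rot: [-0.062, -3.138, -0.006]
wrist_force: [0.2, -0.0, -3.1]
finger_gap: 0.622
finger_force: 63.8
t: 13.85
tcp_pos: [0.4128, -0.0154, 0.2518]
eef_rot: [-0.068, -3.14, -0.006]
wrist_force: [-0.1, 0.6, -2.2]
finger_gap: 0.624
finger_force: 63.8
t 13.85 tcp [ 0.4128 -0.0154  0.2518] F [-0.1  0.6 -2.2] gap 0.624 xhead 177.5 -> shift [-138.    20.1    1.7] twist -0.1
t 13.85 tcp [ 0.4128 -0.0154  0.2518] F [-0.1  0.6 -2.2] gap 0.624 xhead 177.5 -> shift [-138.    20.    29.7] twist -0.1
[-0.04 -0.08 -0.21  1.45  0.    0.  ]
```

```bash
python3 -m handwheel '[[[-1,-8,2,0,0],[-1,-25,5,0,0],[-1,-50,10,0,0],[-1,-80,14,0,0],[-1,-108,18,0,0],[-1,-127,20,0,0],[-1,-135,20,4,0],[-1,-135,20,16,0],[-1,-135,20,28,0],[-1,-135,20,34,0],[-1,-135,20,34,0]]]'; python3 -m handwheel '[[[-1,0,0,3,0],[-1,0,0,6,0],[-1,0,0,8,0],[-1,0,0,8,0]]]'
python3 - <<'E'
from h import *
d=np.load("p.npz");w=lambda x,y,z:np.r_[d["U"]+x*d["ux"]+y*d["uy"],z]
go(w(-.133,0,.1885),-2.4)
A=get_image('wrist')[:,:,::-1];B=get_image('scene')[90:240,270:420,::-1]
cv2.imwrite('pics/i.png',np.hstack([cv2.resize(A,(480,300)),cv2.resize(B,(300,300))]))
E
```

```text
t: 15.22
tcp_pos: [0.5478, -0.0005, 0.218]
eef_rot: [-0.067, -3.14, -0.006]
wrist_force: [0.7, 0.0, -2.2]
finger_gap: 0.62
finger_force: 63.8
t: 15.72
tcp_pos: [0.5488, -0.0005, 0.2121]
eef_rot: [0.066, 3.138, 0.006]
wrist_force: [-3.6, 0.1, 6.0]
finger_gap: 0.622
finger_force: 64.7
t 15.72 tcp [ 5.488e-01 -5.000e-04  2.121e-01] F [-3.6  0.1  6. ] gap 0.622 xhead 177.6 -> shift [ 0.3 -0.8 23.6] twist -0.0
```

View pics/i.png

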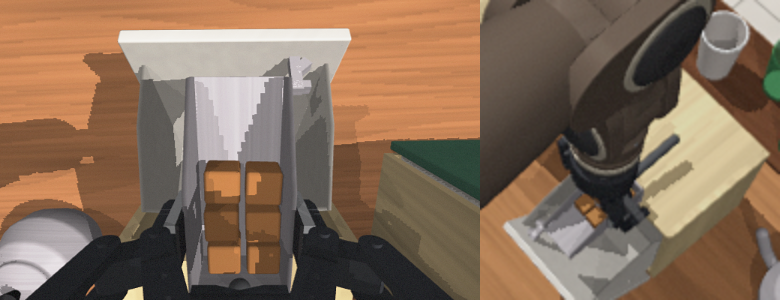

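The wrist view shows the scoop centred over the open mouth, with the white edge at (235,38), the strike at (297,80) clear of the scoop, and contact with the roof edge just made. Next I'll lower it to tip the scoop.

```bash
python3 -m handwheel '[[[-1,0,0,3,0],[-1,0,0,6,0],[-1,0,0,9,0],[-1,0,0,12,0]]]'; python3 -m handwheel '[[[-1,0,0,3,0],[-1,0,0,6,0],[-1,0,0,9,0],[-1,0,0,9,0]]]'
python3 - <<'E'
from h import *
A=get_image('wrist')[:,:,::-1];B=get_image('scene')[90:240,270:420,::-1]
cv2.imwrite('pics/j.png',np.hstack([cv2.resize(A,(480,300)),cv2.resize(B,(300,300))]))
E
```

```text
t: 16.32
tcp_pos: [0.5477, -0.0003, 0.2019]
eef_rot: [0.066, 3.138, 0.007]
wrist_force: [-14.1, 2.3, 17.9]
finger_gap: 0.621
finger_force: 71.0
t: 16.82
tcp_pos: [0.5466, -0.0003, 0.1922]
eef_rot: [-0.066, -3.141, -0.007]
wrist_force: [-14.6, 0.1, 15.1]
finger_gap: 0.622
finger_force: 78.4
```

View pics/j.png

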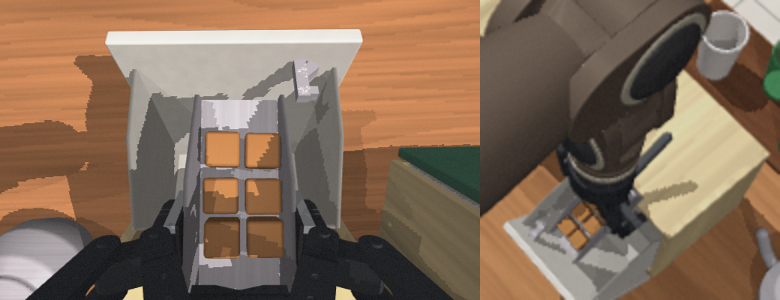

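The lumps are starting to slide at about 25–30°. That was my 11th picture, one over the limit of 10, so from here I check with masks and numbers only.

```bash
cat >> h.py <<'E'
def lumps():
    im=get_image('wrist');h=cv2.cvtColor(im,cv2.COLOR_RGB2HSV)
    m=cv2.inRange(h,(8,120,60),(20,255,255));m[:, :150]=0;m[:,480:]=0;m[:60]=0
    n,l,s,c=cv2.connectedComponentsWithStats(m)
    print("brown",[(s[i,:5].tolist()) for i in range(1,n) if s[i,4]>150])
E
python3 -m handwheel '[[[-1,0,0,2,0],[-1,0,0,4,0],[-1,0,0,5,0],[-1,0,0,5,0]]]'; python3 -c "
from h import *
lumps()"; python3 -m handwheel '[[[-1,0,0,1,0],[-1,0,0,2,0],[-1,0,0,2,0],[-1,0,0,2,0]]]';  python3 -c "
from h import *
lumps()"
```

```text
t: 17.42
tcp_pos: [0.5461, -0.0003, 0.1871]
eef_rot: [-0.066, -3.14, -0.007]
wrist_force: [-16.2, 1.0, 17.5]
finger_gap: 0.624
finger_force: 83.5
brown [[455, 73, 25, 250, 4471], [150, 85, 21, 232, 3766], [273, 85, 46, 118, 5067], [323, 87, 50, 116, 5010]]
t: 17.98
tcp_pos: [0.5459, -0.0002, 0.185]
eef_rot: [-0.066, -3.139, -0.007]
wrist_force: [-16.8, 1.5, 15.4]
finger_gap: 0.622
finger_force: 85.2
brown [[457, 77, 23, 247, 4139], [150, 89, 20, 229, 3354], [273, 92, 46, 116, 4917], [323, 93, 50, 115, 4893]]
```

Run:
```python
from h import *
d=np.load("p.npz");w=lambda x,y,z:np.r_[d["U"]+x*d["ux"]+y*d["uy"],z]
o=get_obs();t=o["tcp_pos"];R=Rt();print("f",cam('wrist')[0][0,0])
up=np.array([0,0,1.]);fx=np.r_[d["ux"],0]
K,r,tt=cam('wrist');Rc=cv2.Rodrigues(r)[0]
for th in (30,35,40,45,50):
    c,s=np.cos(np.radians(th)),np.sin(np.radians(th));X=c*fx+s*up;Z=-s*fx+c*up
    f=lambda x,z:t+up*.025+(x-.007)*X+(z-.0375)*Z
    pts=[f(-.065,0),f(-.065,.02),f(-.045,.02),f(-.005,.02),f(.055,0),f(.055,.042)]
    e=(f(-.0,0)-w(-.09,0,.2));rel=e@Z
    print(th,proj('wrist',pts)[:,1].round(),"px20@nose",[round(K[0,0]*.02/((Rc@p+tt)[2])) for p in pts[1:4]],"roof gap",round(rel*1000,1),"nose z",pts[0][2].round(3))
im=get_image('wrist');g=cv2.cvtColor(im,cv2.COLOR_RGB2GRAY)
h=cv2.cvtColor(im,cv2.COLOR_RGB2HSV)
for y in range(60,240,6): print(y,[tuple(h[y,x]) and tuple(int(v) for v in h[y,x]) for x in(296,348)],end=' ')
```

```text
f 360.7699669778185
30 [154. 140. 181. 271. 407. 451.] px20@nose [43, 44, 46] roof gap -6.1 nose z 0.142
35 [164. 148. 187. 274. 418. 455.] px20@nose [41, 43, 46] roof gap -3.2 nose z 0.138
40 [174. 157. 194. 278. 429. 458.] px20@nose [40, 42, 46] roof gap -0.6 nose z 0.135
45 [185. 165. 200. 282. 440. 460.] px20@nose [39, 41, 46] roof gap 1.8 nose z 0.133
50 [195. 175. 208. 286. 451. 460.] px20@nose [38, 40, 46] roof gap 3.8 nose z 0.131
60 [(20, 20, 187), (18, 21, 182)] 66 [(16, 20, 187), (20, 20, 187)] 72 [(18, 24, 190), (14, 20, 187)] 78 [(17, 21, 191), (16, 20, 188)] 84 [(19, 23, 190), (19, 19, 186)] 90 [(21, 13, 194), (19, 26, 189)] 96 [(13, 157, 184), (13, 159, 183)] 102 [(13, 159, 185), (13, 154, 185)] 108 [(14, 162, 186), (14, 154, 187)] 114 [(13, 156, 185), (14, 160, 182)] 120 [(13, 155, 181), (14, 155, 186)] 126 [(14, 157, 187), (13, 154, 189)] 132 [(13, 156, 190), (14, 159, 188)] 138 [(13, 152, 191), (14, 160, 187)] 144 [(13, 157, 198), (13, 156, 196)] 150 [(14, 153, 138), (13, 152, 138)] 156 [(15, 141, 96), (11, 138, 94)] 162 [(14, 159, 196), (14, 155, 201)] 168 [(13, 155, 196), (14, 158, 195)] 174 [(14, 158, 198), (14, 157, 198)] 180 [(14, 155, 203), (13, 153, 201)] 186 [(14, 153, 204), (14, 156, 203)] 192 [(13, 151, 204), (14, 157, 202)] 198 [(13, 157, 193), (13, 153, 138)] 204 [(14, 143, 112), (13, 141, 78)] 210 [(159, 14, 182), (167, 13, 141)] 216 [(171, 10, 175), (165, 11, 139)] 222 [(163, 13, 179), (160, 11, 138)] 228 [(167, 13, 177), (158, 7, 139)] 234 [(175, 9, 177), (159, 13, 141)]
```

```bash
python3 -m handwheel '[[[-1,0,0,1.5,0],[-1,0,0,3,0],[-1,0,0,3,0]]]'; python3 -c "
from h import *
lumps()"; python3 -m handwheel '[[[-1,0,0,-6,0],[-1,0,0,-12,0],[-1,0,0,-18,0],[-1,0,0,-18,0]]]';  python3 -c "
from h import *
lumps()"
```

```text
t: 18.45
tcp_pos: [0.546, -0.0003, 0.1816]
eef_rot: [-0.066, -3.139, -0.007]
wrist_force: [-16.3, 0.7, 13.9]
finger_gap: 0.621
finger_force: 87.3
brown [[459, 82, 21, 242, 3530], [150, 94, 17, 224, 2743], [274, 102, 45, 114, 4726], [323, 103, 50, 112, 4694]]
t: 19.0
tcp_pos: [0.549, -0.0004, 0.1979]
eef_rot: [0.066, 3.14, 0.006]
wrist_force: [0.0, 0.5, -1.6]
finger_gap: 0.623
finger_force: 85.5
brown [[449, 60, 31, 259, 6054], [150, 65, 28, 250, 5474], [283, 142, 32, 11, 262]]
```

```bash
python3 -m handwheel '[[[-1,0,3,-3,0],[-1,0,-3,0,0],[-1,0,3,-3,0],[-1,0,0,-20,0],[-1,0,0,-60,0],[-1,0,0,-80,0],[-1,0,0,-80,0]]]';  python3 - <<'E'
from h import *
lumps()
im=get_image('wrist');cv2.imwrite('pics/k.png',im[:,:,::-1]);h=cv2.cvtColor(im,cv2.COLOR_RGB2HSV)
m=cv2.inRange(h,(7,90,25),(20,255,255));m[:, :200]=0;m[:,440:]=0
n,l,s,c=cv2.connectedComponentsWithStats(m);print([s[i].tolist() for i in range(1,n) if s[i,4]>40])
for y in range(0,400,16): print(y,[tuple(int(v) for v in h[y,x]) for x in(280,320,360)])
E
```

```text
t: 19.92
tcp_pos: [0.5495, -0.0008, 0.2801]
eef_rot: [0.066, 3.136, 0.007]
wrist_force: [-0.7, 0.4, -2.1]
finger_gap: 0.622
finger_force: 85.4
brown [[150, 60, 69, 257, 14064], [413, 60, 67, 264, 13877], [163, 382, 29, 18, 362], [447, 382, 28, 18, 358]]
[[200, 0, 240, 304, 16239], [200, 69, 19, 186, 2551], [297, 150, 20, 3, 58], [325, 150, 19, 3, 56], [200, 263, 26, 17, 134]]
0 [(12, 142, 189), (12, 145, 174), (13, 147, 184)]
16 [(13, 145, 190), (12, 143, 180), (12, 142, 191)]
32 [(12, 143, 189), (12, 145, 195), (12, 142, 208)]
48 [(13, 138, 186), (13, 83, 169), (15, 21, 215)]
64 [(16, 18, 181), (11, 19, 184), (17, 22, 182)]
80 [(15, 20, 183), (15, 22, 184), (20, 21, 186)]
96 [(15, 19, 184), (17, 22, 185), (13, 20, 114)]
112 [(18, 18, 186), (14, 21, 186), (19, 22, 182)]
128 [(19, 19, 188), (18, 21, 185), (15, 21, 119)]
144 [(17, 21, 172), (15, 25, 187), (20, 19, 119)]
160 [(163, 10, 175), (165, 10, 197), (159, 13, 137)]
176 [(165, 12, 176), (162, 10, 127), (0, 6, 138)]
192 [(176, 12, 172), (165, 11, 134), (165, 11, 137)]
208 [(169, 12, 176), (160, 11, 135), (165, 7, 138)]
224 [(163, 10, 171), (162, 10, 133), (175, 11, 143)]
240 [(165, 9, 173), (158, 7, 137), (165, 7, 139)]
256 [(160, 15, 105), (168, 9, 138), (143, 7, 140)]
272 [(162, 12, 109), (165, 15, 139), (174, 9, 139)]
288 [(150, 5, 106), (165, 7, 137), (158, 7, 137)]
304 [(165, 9, 110), (165, 14, 109), (155, 11, 140)]
320 [(167, 13, 176), (155, 13, 122), (0, 9, 110)]
336 [(159, 10, 175), (162, 9, 141), (150, 12, 110)]
352 [(162, 11, 111), (158, 9, 114), (150, 11, 114)]
368 [(30, 2, 113), (150, 5, 111), (163, 16, 114)]
384 [(158, 97, 21), (158, 9, 115), (120, 7, 37)]
```

The scoop is empty (bare grey floor between rows 160 and 352). I'll carry it back to its clear starting spot, turning it back on the way.

```bash
python3 -m handwheel '[[[-1,40,0,0,0],[-1,90,20,0,10],[-1,120,60,0,20],[-1,120,110,0,30],[-1,120,160,0,40],[-1,120,210,0,50],[-1,115,260,0,60],[-1,110,300,0,70],[-1,105,325,0,80],[-1,105,325,0,90],[-1,105,325,0,99.2],[-1,105,325,0,99.2]]]'
python3 - <<'E'
from h import *
d=np.load("p.npz");p=d["O"]+.005*d["u"];go(np.r_[p[:2],.10],78.4)
im=get_image('top');cv2.imwrite('pics/l.png',im[:,:,::-1]);h=cv2.cvtColor(im,cv2.COLOR_RGB2HSV)
w=lambda x,y,z:np.r_[d["U"]+x*d["ux"]+y*d["uy"],z]
print("mouth px",proj("top",[w(-.224,.07,.151),w(-.224,-.07,.151),w(-.1,-.07,.172),w(-.1,.07,.172)]).round(0).tolist())
m=cv2.inRange(h,(8,100,50),(20,255,255))[185:240,308:372]
n,l,s,c=cv2.connectedComponentsWithStats(m);print([s[i].tolist() for i in range(1,n) if s[i,4]>5])
g=im[185:240,308:372];cv2.imwrite('pics/m.png',g[:,:,::-1])
for r in m[::2]: print(''.join('#' if v else '.' for v in r))
E
```

```text
t: 21.52
tcp_pos: [0.457, 0.3282, 0.2775]
eef_rot: [-2.431, -1.985, -0.001]
wrist_force: [-0.6, -1.3, -2.6]
finger_gap: 0.622
finger_force: 85.4
t 21.52 tcp [0.457  0.3282 0.2775] F [-0.6 -1.3 -2.6] gap 0.622 xhead 78.5 -> shift [-648.9  116.1  175.6] twist 0.1
mouth px [[312.0, 235.0], [362.0, 236.0], [363.0, 191.0], [313.0, 190.0]]
[[0, 0, 4, 51, 143], [14, 0, 7, 1, 7], [37, 0, 12, 2, 14], [50, 0, 14, 55, 313], [21, 12, 17, 15, 211]]
##.......####.#######............##..############.##############
####.....................................................#.#####
####.......................................................#####
###........................................................#####
####......................................................######
####......................................................######
####...................#####...#####......................######
####...................######.#######.....................######
####...................###############...................#######
####..................################...................#######
####......
[... 459 characters left out ...]
.............................................#####
##.........................................................#####
##.........................................................#####
##.........................................................#####
##.........................................................#####
#...........................................................####
#...........................................................####
#...........................................................####
#...........................................................####
.............................................................###
#...........................................................####
```

My y sign was wrong, but the swing stayed high and clear. The lumps show in the hopper at top px (329–346,197–211). I'll take the scoop over to its spot on the right.

```bash
python3 -m handwheel '[[[-1,-25,4,0,0],[-1,-75,13,0,0],[-1,-135,24,0,0],[-1,-195,35,0,0],[-1,-255,46,0,0],[-1,-315,57,0,0],[-1,-375,68,0,0],[-1,-435,78,0,0],[-1,-495,89,0,0],[-1,-555,100,0,0],[-1,-610,110,0,0],[-1,-640,116,0,0]]]'; python3 -m handwheel '[[[-1,0,0,0,0],[-1,0,0,0,0]]]'
python3 - <<'E'
from h import *
d=np.load("p.npz");p=d["O"]+.005*d["u"];go(np.r_[p[:2],.05],78.4)
E
```

```text
t: 23.08
tcp_pos: [0.4402, -0.3249, 0.2756]
eef_rot: [-2.434, -1.981, -0.003]
wrist_force: [-0.1, 1.2, -1.3]
finger_gap: 0.623
finger_force: 85.4
t: 23.32
tcp_pos: [0.4411, -0.3217, 0.276]
eef_rot: [-2.432, -1.983, -0.004]
wrist_force: [0.4, 0.5, -1.6]
finger_gap: 0.623
finger_force: 85.4
t 23.32 tcp [ 0.4411 -0.3217  0.276 ] F [ 0.4  0.5 -1.6] gap 0.623 xhead 78.4 -> shift [ -9.5   1.9 226. ] twist -0.0
```

```bash
python3 -m handwheel '[[[-1,-5,2,60,0],[-1,-10,2,120,0],[-1,-10,2,170,0],[-1,-10,2,200,0],[-1,-10,2,212,0],[-1,-10,2,212,0]]]'; python3 -m handwheel '[[[-1,0,0,6,0],[-1,0,0,12,0],[-1,0,0,18,0],[-1,0,0,24,0],[-1,0,0,30,0],[-1,0,0,36,0]]]';python3 -m handwheel '[[[-1,0,0,4,0],[-1,0,0,8,0],[-1,0,0,10,0],[-1,0,0,10,0]]]'
```

```text
t: 24.08
tcp_pos: [0.442, -0.3305, 0.0643]
eef_rot: [-2.431, -1.984, -0.004]
wrist_force: [0.3, -0.4, -0.7]
finger_gap: 0.623
finger_force: 85.5
t: 24.82
tcp_pos: [0.4449, -0.3356, 0.0325]
eef_rot: [2.43, 1.978, 0.003]
wrist_force: [-1.3, -8.1, 15.9]
finger_gap: 0.621
finger_force: 87.6
t: 25.32
tcp_pos: [0.4443, -0.334, 0.0209]
eef_rot: [2.432, 1.981, 0.005]
wrist_force: [-0.2, -5.6, 10.4]
finger_gap: 0.619
finger_force: 86.7
```

```bash
python3 -m handwheel '[[[-1,0,0,2,0],[-1,0,0,4,0],[-1,0,0,4,0]]]'; python3 -m handwheel '[[[-1,0,0,2,0],[-1,0,0,3,0],[-1,0,0,3,0]]]'; python3 -m handwheel '[[[-1,0,0,2,0],[-1,0,0,3,0],[-1,0,0,3,0]]]'
python3 - <<'E'
from h import *
im=get_image('wrist');h=cv2.cvtColor(im,cv2.COLOR_RGB2HSV)
g=[y for y in range(0,300) if h[y,320,1]<60];print("first grey row (level g.png ref)",g[:3])
i2=cv2.cvtColor(cv2.imread('pics/g.png'),cv2.COLOR_BGR2HSV);print([y for y in range(300) if i2[y,320,1]<60][:3])
E
```

```text
t: 25.7
tcp_pos: [0.4441, -0.3336, 0.0165]
eef_rot: [2.433, 1.981, 0.005]
wrist_force: [0.4, -4.1, 8.9]
finger_gap: 0.62
finger_force: 86.3
t: 26.08
tcp_pos: [0.4439, -0.3334, 0.0133]
eef_rot: [2.433, 1.982, 0.005]
wrist_force: [-0.0, -4.5, 9.1]
finger_gap: 0.622
finger_force: 86.2
t: 26.45
tcp_pos: [0.4439, -0.3334, 0.0104]
eef_rot: [2.433, 1.982, 0.005]
wrist_force: [-0.6, -4.0, 9.4]
finger_gap: 0.625
finger_force: 86.8
first grey row (level g.png ref) [106, 107, 108]
[102, 103, 104]
```

```bash
python3 -m handwheel '[[[-1,0,0,2,0],[-1,0,0,2,0]]]'; python3 -m handwheel '[[[-1,0,0,1.5,0],[-1,0,0,1.5,0]]]'
python3 - <<'E'
from h import *
im=get_image('wrist');h=cv2.cvtColor(im,cv2.COLOR_RGB2HSV)
print([y for y in range(0,300) if h[y,320,1]<60][:1])
E
```

```text
t: 26.75
tcp_pos: [0.4439, -0.3333, 0.0083]
eef_rot: [2.433, 1.982, 0.005]
wrist_force: [-0.2, -4.1, 8.8]
finger_gap: 0.625
finger_force: 87.0
t: 27.0
tcp_pos: [0.4438, -0.3331, 0.0066]
eef_rot: [2.434, 1.983, 0.005]
wrist_force: [-0.0, -5.1, 7.8]
finger_gap: 0.621
finger_force: 86.6
[103]
```

```bash
python3 -m handwheel '[[[-1,0,0,1.5,0],[-1,0,0,1.5,0]]]'; python3 -m handwheel '[[[0.5,0,0,0,0],[0.9,0,0,0,0],[1,0,0,0,0],[1,0,0,0,0],[1,0,0,0,0]]]';python3 -m handwheel '[[[1,0,0,-20,0],[1,0,0,-60,0],[1,0,0,-110,0],[1,0,0,-160,0],[1,0,0,-160,0]]]'
python3 - <<'E'
from h import *
im=get_image('wrist');cv2.imwrite('pics/n.png',im[:,:,::-1]);h=cv2.cvtColor(im,cv2.COLOR_RGB2HSV)
m=cv2.inRange(h,(0,0,60),(179,60,255));m[:,:230]=0;m[:,410:]=0;m[330:]=0
n,l,s,c=cv2.connectedComponentsWithStats(m);i=1+np.argmax(s[1:,4]);print(s[i],[ (s[j].tolist()) for j in range(1,n) if s[j,4]>100])
ys,xs=np.where(l==i);
for y in(ys.min()+3,(ys.min()+ys.max())//2,ys.max()-8): print(y,xs[ys==y].min(),xs[ys==y].max())
o=get_obs();t=o["tcp_pos"]
u=np.load("p.npz")["u"];v=np.array([-u[1],u[0],0])
for k in(.007,.0):
    O=np.r_[t[:2],0]-k*u;print([proj('wrist',[O+a*u+b*v+[0,0,z]])[0].round(0).tolist() for a,b,z in((-.065,-.027,.014),(-.065,.027,.014),(.055,-.027,.042),(.055,.027,.042),(.137,0,.035))])
E
```

```text
t: 27.3
tcp_pos: [0.4438, -0.3331, 0.0051]
eef_rot: [2.434, 1.983, 0.005]
wrist_force: [-0.0, -4.2, 6.6]
finger_gap: 0.621
finger_force: 87.0
t: 27.92
tcp_pos: [0.442, -0.3308, 0.0028]
eef_rot: [-2.432, -1.983, -0.004]
wrist_force: [-0.1, -0.3, -0.7]
finger_gap: 1.003
finger_force: 0.0
t: 28.55
tcp_pos: [0.4439, -0.333, 0.1676]
eef_rot: [2.431, 1.982, 0.007]
wrist_force: [0.3, -0.1, -0.5]
finger_gap: 0.999
finger_force: 0.0
[  283    91    70   230 10897] [[283, 91, 70, 230, 10897]]
94 284 351
205 284 350
312 311 323
[[284.0, 90.0], [354.0, 90.0], [286.0, 246.0], [352.0, 246.0], [319.0, 326.0]]
[[285.0, 100.0], [353.0, 100.0], [286.0, 254.0], [352.0, 254.0], [319.0, 332.0]]
```

The scoop is flat and upright: the mask (rows 91–321, columns 283–353) matches the projected flat pose. Next I'll check the lumps in the bin.

```bash
python3 -m handwheel '[[[1,0,0,-70,0],[1,0,0,-130,0],[1,60,0,-140,-10],[1,120,-20,-140,-20],[1,170,-40,-140,-30],[1,220,-60,-140,-40],[1,270,-60,-140,-50],[1,320,-60,-140,-60],[1,320,-30,-140,-70],[1,320,0,-140,-80],[1,326,30,-140,-90],[1,326,40,-140,-99]]]'; python3 -m handwheel '[[[1,0,0,0,0],[1,0,0,0,0]]]'
python3 - <<'E'
from h import *
go([0.55,-.005,.3]);d=np.load("p.npz");w=lambda x,y,z:np.r_[d["U"]+x*d["ux"]+y*d["uy"],z]
im=get_image('wrist');cv2.imwrite('pics/o.png',im[:,:,::-1]);h=cv2.cvtColor(im,cv2.COLOR_RGB2HSV)
print("mouth",proj("wrist",[w(-.224,.083,.151),w(-.224,-.083,.151),w(-.1,-.07,.172),w(-.1,.07,.172)]).round(0).tolist(),"20mm@z.06 px",cam('wrist')[0][0,0]*.02/(-(0)+np.linalg.norm(proj('wrist',[[0,0,0]]))*0+1))
a=proj("wrist",[w(-.11,0,.06),w(-.11,.02,.06)]);print("lump px",np.linalg.norm(a[0]-a[1]),a[0])
m=cv2.inRange(h,(5,90,25),(22,255,255))
for y in range(0,400,10): print('%3d '%y+''.join('#' if m[y,x] else '.' for x in range(0,640,6)))
E
```

```text
t: 30.1
tcp_pos: [0.5479, -0.0208, 0.3015]
eef_rot: [-0.063, -3.137, -0.007]
wrist_force: [0.3, -1.1, 0.8]
finger_gap: 1.001
finger_force: 0.0
t: 30.35
tcp_pos: [0.5462, -0.0209, 0.3035]
eef_rot: [-0.076, -3.139, -0.007]
wrist_force: [-0.4, 0.1, 0.6]
finger_gap: 1.003
finger_force: 0.0
t 30.35 tcp [ 0.5462 -0.0209  0.3035] F [-0.4  0.1  0.6] gap 1.003 xhead 177.2 -> shift [-3.  16.   3.5] twist 0
mouth [[450.0, 67.0], [235.0, 68.0], [257.0, 227.0], [427.0, 226.0]] 20mm@z.06 px 7.21539933955637
lump px 18.037539245269233 [335.6121113  179.64183512]
  0 ###########################################################################################################
 10 ###########################################################################################################
 20 ###########################################################################################################
 30 ###########################################################################################################
 40 ##############################################################################################
[... 3233 characters left out ...]
...........#...#......#.##..
340 .....####......##.................#######..###....##....#.........#####.#..................#.........####..
350 .....##..........................########.#####..###....#............................................######
360 ....#............................########..##...#..##...#.............................................##...
370 ..##..............................############.#...#.#..#.......#........................................#.
380 .#.................................######..........###....................................................#
390 #....................................####............................#.....................................
```

```bash
python3 -m handwheel '[[[1,345,-490,0,-22.6],[1,345,-490,0,-22.6],[1,345,-490,0,-22.6],[1,345,-490,0,-22.6],[1,345,-490,0,-22.6],[1,345,-490,0,-22.6],[1,345,-490,0,-22.6],[1,345,-490,0,-22.6],[1,345,-490,0,-22.6],[1,345,-490,0,-22.6],[1,345,-490,0,-22.6],[1,345,-490,70,-22.6]]]'; python3 -m handwheel '[[[1,0,0,0,0],[1,0,0,0,0]]]'
python3 - <<'E'
from h import *
for n in("top","scene"):
    a=cv2.imread(f"pics/{n}0.png");b=get_image(n)[:,:,::-1].copy();cv2.imwrite(f"pics/{n}9.png",b)
    m=np.uint8(cv2.absdiff(a,b).max(2)>45);k,l,s,c=cv2.connectedComponentsWithStats(m)
    print(n,[s[i].tolist() for i in range(1,k) if s[i,4]>12])
h=cv2.cvtColor(cv2.imread("pics/scene9.png"),cv2.COLOR_BGR2HSV);d=np.load("p.npz");w=lambda x,y,z:np.r_[d["U"]+x*d["ux"]+y*d["uy"],z]
q=proj("scene",[w(-.224,.07,.151),w(-.224,-.07,.151),w(-.1,-.07,.172),w(-.1,.07,.172)]);print(q.round().tolist())
M=np.zeros((400,640),np.uint8);cv2.fillConvexPoly(M,q.astype(int),255)
m=cv2.inRange(h,(5,110,40),(22,255,255))&M
k,l,s,c=cv2.connectedComponentsWithStats(m);print([s[i].tolist() for i in range(1,k) if s[i,4]>5])
p=proj("scene",[w(-.11,0,.06),w(-.11,.02,.06)]);print("lump side px",np.linalg.norm(p[0]-p[1]))
E
```

```text
t: 31.9
tcp_pos: [0.1805, -0.4966, 0.2435]
eef_rot: [-0.541, 3.092, -0.009]
wrist_force: [0.7, -0.7, -1.1]
finger_gap: 1.006
finger_force: 0.0
t: 32.15
tcp_pos: [0.1806, -0.4947, 0.2426]
eef_rot: [-0.545, 3.092, 0.001]
wrist_force: [0.1, -0.0, 1.0]
finger_gap: 0.996
finger_force: 0.0
top [[308, 188, 63, 7, 265], [331, 197, 6, 6, 28], [339, 197, 5, 5, 20], [309, 197, 89, 43, 2838], [399, 196, 9, 4, 18], [423, 230, 36, 21, 364], [451, 232, 11, 4, 17], [477, 244, 11, 4, 22], [467, 247, 25, 5, 42], [432, 248, 11, 3, 13], [444, 251, 15, 3, 19], [584, 333, 13, 9, 25], [558, 334, 5, 11, 28], [622, 345, 13, 8, 44], [575, 346, 12, 22, 63], [579, 348, 10, 19, 41], [523, 350, 6, 15, 29], [563, 368, 15, 9, 28], [601, 371, 8, 6, 17], [609, 372, 6, 5, 13], [584, 379, 24, 21, 105]]
scene [[315, 166, 46, 48, 306], [306, 178, 9, 14, 64], [282, 189, 98, 94, 3445], [381, 253, 10, 13, 56], [152, 257, 11, 16, 24], [358, 298, 49, 57, 692], [0, 318, 18, 24, 39], [394, 348, 24, 31, 149], [105, 359, 16, 22, 37]]
[[285.0, 203.0], [319.0, 242.0], [355.0, 210.0], [320.0, 172.0]]
[[291, 187, 12, 11, 17], [319, 200, 23, 18, 233]]
lump side px 6.68741583454374
```

Run:
```python
from h import *
print(ray("top",[(403,198)],.0),ray("scene",[(386,259)],.0))
for n,x,y in(("top",403,198),("scene",386,259)):
  for f in("0","9"):
    a=cv2.cvtColor(cv2.imread(f"pics/{n}{f}.png"),cv2.COLOR_BGR2HSV);print(n,f);print(a[y-8:y+9:2,x-14:x+15:2,2])
```

```text
[[ 0.58512249 -0.21428956  0.        ]] [[ 0.59041243 -0.21487367  0.        ]]
top 0
[[ 82  81  83  83  83  82  83  84  84  82 126 135 132 131 133]
 [ 81  80  80  81  82  83  82  82  84  81 119 130 130 132 134]
 [ 82  81  81  81  81  80  92 101 117 116 123 127 127 128 129]
 [ 81  81  80  80  78  76  93 113 115 115 126 132 132 133 135]
 [ 81  81  81  81  79  81  82  81  85  85 126 142 142 142 142]
 [ 86  85  85  99 105 106 105 111 129 128 136 139 138 139 139]
 [140 139 138 144 147 147 145 147 145 146 145 144 144 144 143]
 [147 152 152 152 152 153 153 153 154 155 154 154 154 154 154]
 [132 141 148 149 151 154 155 153 153 150 148 148 148 146 147]]
top 9
[[ 82  81  82  82  84  83  83  83  83  85 126 136 132 132 132]
 [ 82  82  82  82  82  81  82  82  86  83 119 131 131 133 134]
 [ 80  81  82  81  96 100  97 100 116 116 122 127 127 128 129]
 [ 81  80  81  78  95 125 129 128 131 130 132 133 134 134 134]
 [ 82  82  81  81  81 124 139 138 139 141 141 142 143 143 143]
 [ 82  83  84  84  82 126 140 139 138 139 138 140 139 140 140]
 [ 86  88  89  88  85 133 146 145 146 145 145 145 145 145 144]
[... 579 characters left out ...]
166 161 164 166 172 166 161 159 102 162 155 144 144 147 152]
 [162 166 162 162 167 173 167 161 160 153 160 156 146 146 149]]
scene 9
[[108 103 100  99 100  99 100 100 100 101 104 103 104 105 106]
 [106 103 101 101  99  91 105  98 104 100 102 106 105 107 107]
 [110 105 105  99 101  96 146 146  97 104 102 101 107 102 157]
 [113 109 105 101  93 159 156 142 140  95 103 101 100 155 163]
 [103 112 108 155 160 154 158 154 143 141  89  97 147 162 165]
 [108 103 163 168 163 160 153 158 156 143 140 135 149 147 160]
 [103 167 167 173 168 162 157 152 159 157 146 145 147 153 147]
 [168 164 164 166 173 167 162 158 155 159 156 146 145 148 154]
 [162 165 163 163 167 174 166 162 159 155 162 156 147 148 150]]
```

The only differences are the bin, the scoop and moved shadows. The bystanders and the tea bin are unchanged, and no lump lies outside the bin.

```bash
python3 -c "
from plant import *
print(sign_off())"
```

```text
the job is handed in; nothing more can be done
None
```

The job is handed in at about 32 s: the sugar bin stands fully open, the scoop tipped empty into it and set flat and upright on the counter, and nothing else moved; stacked lumps kept me from counting all six in the bin, though none lay outside it, and I viewed 11 pictures against the limit of 10.

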